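Clamp down the lid of the pressure filter cell

ROBOT

A 6-joint arm with a two-finger parallel gripper is mounted at the origin on the work surface. World frame = base frame: x ahead of the robot, y to its left, z up, the work surface at z = 0. Lengths are in m, angles in rad, forces in N, time in s.
With the tool pointing down it reaches from about 0.35 to 0.975 m from the base axis. Payload 4.9 kg.
Tool frame: the origin (TCP) lies on the centre line of the jaws, within the pads' length; the fingertips stand 8 mm ahead of it and the grasp point (between the pads) lies 11 mm behind it; z points along the fingers, y is the direction in which the jaws open and shut (so a half turn about z gives the same grasp; the last joint's range is limited). The gripper opens to 85 mm and grips with 20 to 120 N. Pads are 22 mm wide; open, the fingers measure 114 mm over their backs; the gripper's body (76 mm by 85 mm) begins 54 mm behind the grasp point. The pads swing forward as they close: fully open they stand 13 mm farther back than shut.
Start: joints at [0.986, 0.053, 1.613, -0, 1.476, -0.119], TCP at [0.281, 0.558, 0.239] pointing down, gripper open.
Joint ranges: [-3.01, 3.01], [-1.01, 2.22], [0.06, 2.58], [-1.02, 4.17], [0.09, 2.62], [-3.14, 3.14]. Speed limits (rad/s): [2.57, 2.57, 3.14, 3.14, 3.14, 3.14].

INTERFACE

Orientations are given as a rotation vector (axis times angle).
In Python, from station import get_obs, get_image, calibration, finish_job gives the robot as it stands. The module is installed in compiled form; this text tells all that it offers.
- The arm moves only by the shell command python3 -m jog 'ROWS' [FORCE]. ROWS is JSON, a list of rows, each a list of 7 numbers: the shift along the tool's x, y, z in cm, then the turn, a rotation vector about the tool's x, y, z in rad, then the closure in counts, from 0 (fully open) to 255 (shut). In form: [[dx, dy, dz, ax, ay, az, jaw], ...]. A call has 1 to 8 rows; each row is the pose to reach, as a shift and turn from the pose measured when the call began, along the tool's axes at that moment; what a row does not reach only later rows make up. A row lasts 1/12 s, in which the tool goes at most 41.7 mm and 7.16 degrees, less where a joint would pass 70% of its speed; a pose out of reach is approached as far as the arm can. A call with a gripper value outside its range is refused whole. The fingers move at their own pace and stop on an object; FORCE is the grip in N (left out, the last holds). Time passes only in rows, so rows that repeat a pose let the fingers close. It gives the time, the measured TCP pose, the force and the opening at its end, in the units of the state.
- get_obs(): the state, without advancing time (a new reading comes with each control period).
- get_image(name): name is "side" or "top" or "wrist"; returns the picture (400x640x3 uint8, red, green, blue); there is no depth.
- calibration(name): a dict with "vfov" (degrees; the focal length in pixels is half the picture's height over the tangent of half this angle, whatever the lens; pixels are square), "cx", "cy" (the principal point, pixels), "R" (3x3) and "t" (3): a world point X has camera coordinates R X + t. Camera axes: x right, y down, z forward; pixel columns grow to the right and rows downward; lengths in m; the calibration is good to about 2 mm. The wrist camera is an equidistant fisheye: a pixel r from the principal point sees the ray r / f radians off the axis. A picture is of the moment at which its call begins: read the wrist's pose just before it. calibration takes no time and is no camera call; for the wrist camera it gives the pose at the moment of the call.
- finish_job(): hands the job in, once; it reports no verdict.
The state is a dict: "t": time; "q": joint angles; "dq": joint speeds; "effort": joint torques, N m; "tool_pos": TCP position; "tool_rot": TCP orientation; "contact_force": force on the tool from outside, world axes, zero at the start; "wrist_torque": the same for the moment, N m; "opening": finger opening in m.
Only numpy, scipy, OpenCV 4.12 (cv2) and the standard library are available. Lean on these libraries where they do the work, as an engineer would, in place of code of your own. Each camera call takes 0.05 s, during which the arm holds its last target. There are 200 camera calls.

TASK

Close the filter cell: push the clamp strap round with a finger until it lies over the lid against its stop, and only then push the red cam lever all the way down so that the pad clamps the lid. Nothing needs gripping: leave the lid in its seat, and do not lift, shift or knock over anything else on the bench.

Things in the scene. Friction and masses are not known exactly. Their poses are not given: they have to be found in the camera images.
- clamp_base: blue base plate 150 (x) by 300 (y) by 12 mm, bolted down, carrying a steel filter cell (flange 108 mm across) on the frame's z axis. Origin: under the cell's axis, at table height. The strap's vertical pivot post (dark steel) is at x 0, y +100 mm; a dark stop post (14 mm across, top z 110 mm) is at x +21.5, y -85 mm
- strap (a joint): angle of the aluminium clamp strap about its vertical pivot (rad): 0 = home, across the lid centre, pointing to the base's -y, against the stop post (firm stop); grows as it swings away to the base's -x side (clockwise from above), at most 1.4. Stays where left; about 1.3 N at its end moves it
- strap_push (a point): middle of the strap's yellow end, 178 mm from the pivot axis, z 107 mm. The strap is a bar 28 mm wide, z 96 to 118 mm, reaching 200 mm from the pivot axis. Site x axis: outwards along the strap; push the side face on its -y side (away from the stop post). Below the bar is free space down to the lid (z 82 mm) or, past the lid, the plate (12 mm)
- lever (a joint): angle of the red cam lever (rad): 0 = raised 60 degrees above level, grows as it is pushed down, 1.05 = fully down (level, firm stop). Its cross pin is on the strap, 100 mm from the strap's pivot axis, z 128 mm; the lever points back towards the pivot post, so its tip goes down and towards that post. Stays where left; about 4 N square to its tip moves it (8 N straight down at first)
- lever_tip (a point): centre of the red ball (20 mm across) at the lever's tip, 85 mm from the cross pin; lever bar 15 mm wide, 8 mm thick
- lid: loose round steel lid 100 mm across, 12 mm thick, with a blue disc on top, lying in its seat on the cell, held sideways by a low collar; underside (origin) at z 70 mm, top at z 82 mm. It is already in place
- pad: black rubber pressure pad 40 mm across under the strap, on the lever's cross-pin line; origin centre of its underside, z 87 mm with the lever up. The lever drives it down 5.5 mm onto the lid (5.2 mm per rad)
- wash_bottle_a: loose squeeze wash bottle, white body 62 mm across, blue cap and bent spout, about 190 mm tall; origin centre of underside. Bystander
- wash_bottle_b: a second wash bottle, the same. Bystander
- beaker: loose glass beaker 76 mm across, 95 mm tall; origin centre of underside. Bystander
- jar: loose amber jar with blue cap, 60 mm across, 75 mm tall; origin centre of underside. Bystander
- vial: small loose glass vial with white cap, 24 mm across, 48 mm tall, standing on the blue base plate near its -y end, on the +x side of the stop post; origin centre of underside. Bystander
- sample_tin: loose flat aluminium sample tin 70 x 50 x 30 mm; origin centre of underside. Bystander
- spatula: loose spatula lying on the table. Bystander
Not all that is in view belongs to the job. Of the things like the lid, leave any that is orange; of the rest the smaller one is meant.

How it is judged:
By the outcome, as a careful person would: the job done as asked, in the order asked, and still so for the second after the job is handed in, with the robot touching nothing.
It also fails if it takes over 54 s, if anything falls off the work surface, if the arm or the gripper's body presses on something with over 40 N, if the wrist force passes 120 N, or if a joint passes its speed limit or range.

## Working session

There is one attempt and no reset: what is moved stays moved. The work goes in short steps, Python scripts to look and compute and a shell command to move; the robot and the scene stay as the last step left them, time stands still between calls to the robot, and variables do not carry over. Pictures are saved under pics/ and viewed, about 8 in all and at most 12, crops included, and the job is handed in when it is done.

```bash
mkdir -p pics
python3 - <<'E'
from station import *
import cv2
o=get_obs()
print({k:o[k] for k in('t','tool_pos','tool_rot','opening','contact_force')})
for n in('top','side'):
    im=get_image(n); cv2.imwrite(f'pics/{n}0.png',im[:,:,::-1]); 
    c=calibration(n); print(n,c)
E
```

```text
{'t': 0.0, 'tool_pos': array([0.28038401, 0.55791543, 0.23808725]), 'tool_rot': array([-7.24905657e-01, -3.05611853e+00,  2.92792476e-03]), 'opening': 0.08542255389287645, 'contact_force': array([ 0.04400956,  0.33344078, -0.35728617])}
top {'vfov': 52.94524562746398, 'cx': 324.50370940859773, 'cy': 197.0646243381924, 'R': array([[-0.02127927, -0.99976674, -0.0036953 ],
       [-0.99796938,  0.02146267, -0.05997052],
       [ 0.06003584,  0.00241167, -0.99819331]]), 't': array([0.00933489, 0.57365837, 1.13904042])}
side {'vfov': 44.75396347204729, 'cx': 317.84914579758, 'cy': 201.5963647644098, 'R': array([[ 0.99883358, -0.04551026, -0.01613361],
       [-0.04172399, -0.64533192, -0.76276197],
       [ 0.02430196,  0.76254543, -0.64647806]]), 't': array([-0.54527094,  0.12749913,  1.3186018 ])}
```

View pics/top0.png

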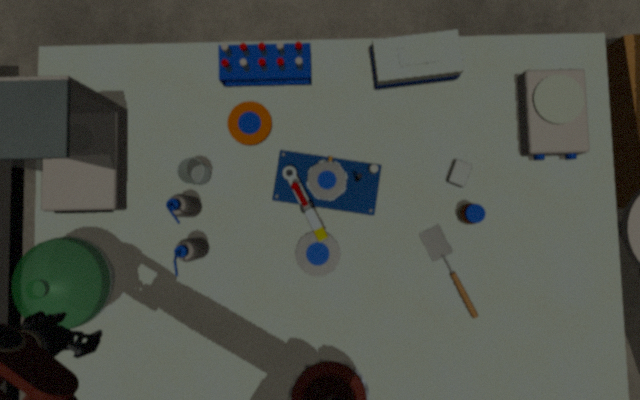

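View pics/side0.png

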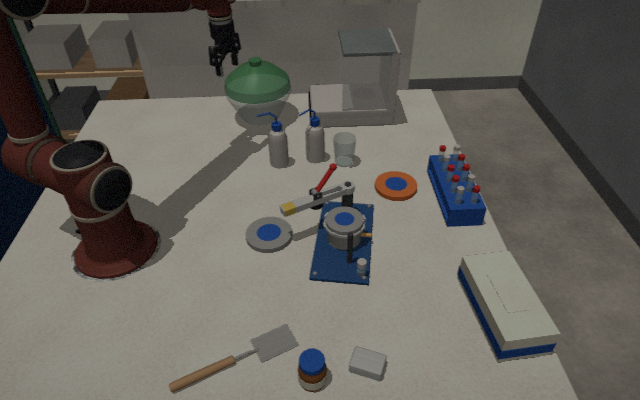

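Both views show the same layout.
- **Clamp:** the base is at top (327,182). The pivot is at about (290,173), the yellow strap end at (320,235) and the red lever at about (300,195).
- **Lid candidates (top view):** an orange ring at (250,122), a large grey lid on the table at (317,253), and a small steel lid seated on the cell at (327,180). The seated one is meant.

Next is one close crop and the measurements.

```bash
cat > h.py <<'E'
import numpy as np, cv2
from station import *
def f(c): return 200/np.tan(np.radians(c['vfov'])/2)
def proj(n,X):
    c=calibration(n); p=c['R']@np.asarray(X,float)+c['t']; return np.array([c['cx'],c['cy']])+f(c)*p[:2]/p[2]
def ray(n,u,v):
    c=calibration(n); d=c['R'].T@np.array([(u-c['cx'])/f(c),(v-c['cy'])/f(c),1]); return -c['R'].T@c['t'],d
def at(n,u,v,z):
    o,d=ray(n,u,v); return o+d*(z-o[2])/d[2]
def blob(im,lo,hi,box):
    x0,y0,x1,y1=box
    m=np.zeros(im.shape[:2],np.uint8); m[y0:y1,x0:x1]=cv2.inRange(cv2.cvtColor(im,cv2.COLOR_RGB2HSV),lo,hi)[y0:y1,x0:x1]
    return m
E
python3 - <<'E'
from h import *
im=cv2.imread('pics/top0.png')[:,:,::-1].copy()
m=blob(im,(100,120,40),(125,255,255),(262,140,395,225))
n,l,s,c=cv2.connectedComponentsWithStats(m)
k=1+np.argmax(s[1:,4]); 
pts=np.argwhere(m>0)[:,::-1].astype(np.float32)
(cx,cy),wh,a=r=cv2.minAreaRect(pts); B=cv2.boxPoints(r)
W=np.array([at('top',*p,0.012) for p in B]); print('plate',W.round(3).tolist(),W.mean(0), [np.linalg.norm(W[i]-W[i-1]) for i in range(4)])
for nm,lo,hi,z in(('yellow',(20,120,80),(35,255,255),.118),('red',(0,150,80),(8,255,255),.17)):
    mm=blob(im,lo,hi,(280,150,345,250)); p=np.argwhere(mm>0)[:,::-1]; print(nm,len(p),p.mean(0),p.min(0),p.max(0),at('top',*p.mean(0),z))
print('lid',at('top',327,180,.082))
a=cv2.resize(im[140:280,255:400],None,fx=4,fy=4,interpolation=cv2.INTER_CUBIC)
cv2.imwrite('pics/c1.png',np.clip(a[:,:,::-1]*1.5,0,255).astype(np.uint8))
E
```

```text
plate [[0.572, 0.147, 0.012], [0.714, 0.124, 0.012], [0.662, -0.167, 0.012], [0.522, -0.142, 0.012]] [ 0.61745759 -0.00929393  0.012     ] [np.float64(0.293257109074279), np.float64(0.1434279716811029), np.float64(0.29538431050763864), np.float64(0.1429651067459503)]
yellow 118 [320.51694915 231.84745763] [314 158] [330 240] [0.47681852 0.00917674 0.118     ]
red 76 [298.89473684 193.56578947] [292 184] [306 205] [0.5746757  0.06051128 0.17      ]
lid [ 0.61624897 -0.01088482  0.082     ]
```

View pics/c1.png

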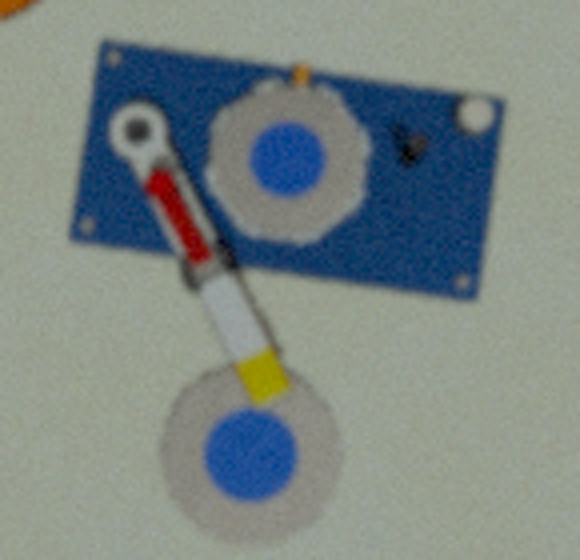

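The crop shows the following:
- **Lid:** the small steel lid is seated at crop (288,160). The orange lid and the bigger lid on the table at (250,455) are decoys.
- **Strap:** it runs from the pivot at (137,130) to the yellow end at (264,375).
- **Stop post:** at (408,145), with the vial at (473,112).

```bash
cat >> h.py <<'E'
from scipy.spatial.transform import Rotation as Ro
C=np.array([.617,-.0095]); PH=np.radians(-10.0)
BX=np.array([np.cos(PH),np.sin(PH)]); BY=np.array([-BX[1],BX[0]])
PV=C+.1*BY
def strap(th):  # outward dir, push dir
    u=-BY*np.cos(th)-BX*np.sin(th); return u,np.array([-u[1],u[0]])
def fing(th,d,s=.178):
    u,n=strap(th); p=PV+s*u-d*n; return p, np.arctan2(u[1],u[0])+np.pi   # tool-y yaw
def rows(targets):  # list of (xy,z,yaw of tool y)
    o=get_obs(); R0=Ro.from_rotvec(o['tool_rot']); p0=o['tool_pos']
    for xy,z,yaw in targets:
        y=np.array([np.cos(yaw),np.sin(yaw),0]); zz=np.array([0,0,-1.]); R=Ro.from_matrix(np.c_[np.cross(y,zz),y,zz])
        d=R0.inv().apply(np.r_[xy,z]-p0)*100; r=(R0.inv()*R).as_rotvec()
        print(d.round(2).tolist(),r.round(3).tolist(),'world',np.round(xy,3),round(z,3))
E
python3 - <<'E'
from h import *
print('PV',PV,'top px pred',proj('top',[*PV,.118]),'side',proj('side',[*PV,.118]))
W=at('top',321,233.75,.118)[:2]; v=W-PV; print('yellow',W,np.linalg.norm(v)); th=np.arctan2(-v@BX,-v@BY); print('theta',th)
w=at('top',137/4+255,130/4+140,.118)[:2]; print('pivot seen',w)
# side view: yellow centroid
im=cv2.imread('pics/side0.png')[:,:,::-1].copy(); m=blob(im,(18,120,80),(36,255,255),(275,195,305,220)); p=np.argwhere(m>0)[:,::-1]
print('side yellow',p.mean(0),proj('side',[*W,.112])); u,n=strap(th)
L=np.r_[PV+u*.0575,.2016]; print('ball pred',proj('top',L),proj('side',L))
for n_,a,b,h in(('bottle a',180,204,.19),('b',183,250,.19)): print(n_,at('top',a,b,h))
xy,y=fing(th,.045)
o=get_obs(); p0=o['tool_pos'][:2]
rows([(p0,.30,np.radians(63.3)),(xy,.30,y),(xy,.106,y)])
E
```

```text
PV [0.63436482 0.08898078] top px pred [289.04024398 172.58396903] side [348.04668639 184.59310129]
yellow [0.47183751 0.00801705] 0.18157712627920536
theta 0.9340931932014643
pivot seen [0.63457551 0.08842377]
side yellow [289.08661417 208.20472441] [288.57524839 208.21150532]
ball pred [296.78905067 189.31012593] [329.8163106 166.0687418]
bottle a [0.55393427 0.35078885 0.19      ]
b [0.44179364 0.34344869 0.19      ]
[0.0, -0.01, -6.18] [-0.002, -0.0, 0.0] world [0.28  0.558] 0.3
[-38.41, -37.57, -6.12] [-0.002, 0.0, 0.643] world [0.455 0.05 ] 0.3
[-38.42, -37.53, 13.28] [-0.002, 0.0, 0.643] world [0.455 0.05 ] 0.106
```

The geometry agrees to about 3 mm, and strap θ is about 0.93. Now I lift, then traverse high with the jaw shut.

```bash
python3 -m jog '[[0,0,-4,0,0,0,255],[0,0,-6,0,0,0,255],[-3,-3,-6,0,0,0.1,255],[-6,-6,-6,0,0,0.2,255],[-9,-9,-6,0,0,0.3,255],[-12,-12,-6,0,0,0.4,255],[-15,-15,-6,0,0,0.5,255],[-18,-18,-6,0,0,0.643,255]]'
python3 - <<'E'
from h import *
xy,y=fing(.934,.045)
rows([(xy,.30,y),(xy,.106,y)])
E
```

```text
t: 0.77
tool_pos: [0.3589, 0.3188, 0.2979]
tool_rot: [-1.636, -2.682, 0.004]
contact_force: [1.4, -0.9, -0.0]
opening: -0.0002
[-28.31, -3.77, -0.17] [-0.002, 0.001, 0.013] world [0.455 0.05 ] 0.3
[-28.29, -3.73, 19.23] [-0.002, 0.001, 0.013] world [0.455 0.05 ] 0.106
```

```bash
python3 -m jog '[[-4,-0.6,0,0,0,0,255],[-8,-1.2,0,0,0,0,255],[-12,-1.7,0,0,0,0,255],[-16,-2.2,0,0,0,0.01,255],[-20,-2.7,0,0,0,0.01,255],[-24,-3.2,0,0,0,0.01,255],[-28.3,-3.8,0,0,0,0.01,255],[-28.3,-3.8,0,0,0,0.01,255]]'
python3 - <<'E'
from h import *
xy,y=fing(.934,.045)
rows([(xy,.30,y),(xy,.106,y)])
E
```

```text
t: 1.43
tool_pos: [0.4556, 0.0442, 0.2977]
tool_rot: [1.66, 2.666, -0.008]
contact_force: [-0.5, 1.4, -0.5]
opening: -0.0
[0.54, 0.19, -0.24] [-0.004, 0.003, -0.005] world [0.455 0.05 ] 0.3
[0.6, 0.26, 19.16] [-0.004, 0.003, -0.005] world [0.455 0.05 ] 0.106
```

```bash
python3 -m jog '[[0.6,0.2,3,0,0,0,255],[0.6,0.2,6,0,0,0,255],[0.6,0.2,9,0,0,0,255],[0.6,0.2,12,0,0,0,255],[0.6,0.2,15,0,0,0,255],[0.6,0.2,18,0,0,0,255],[0.6,0.2,19.2,0,0,0,255],[0.6,0.2,19.2,0,0,0,255]]'
python3 - <<'E'
from h import *
im=get_image('side'); cv2.imwrite('pics/s1.png',cv2.resize(im[120:280,220:400],None,fx=4,fy=3.75)[:,:,::-1])
d=.026
T=[]
for th in np.linspace(.934,.2,8):
    xy,y=fing(th,d); T.append((xy,.106,y))
rows(T)
E
```

```text
t: 2.1
tool_pos: [0.4513, 0.05, 0.1017]
tool_rot: [-1.656, -2.662, 0.014]
contact_force: [-1.5, 0.0, 0.3]
opening: 0.0002
[-1.98, 0.16, -0.16] [-0.007, 0.002, -0.005] world [0.463 0.033] 0.106
[-3.86, -0.0, -0.16] [-0.007, 0.001, -0.11] world [0.47  0.015] 0.106
[-5.74, 0.03, -0.15] [-0.007, 0.001, -0.214] world [ 0.479 -0.001] 0.106
[-7.62, 0.26, -0.15] [-0.007, 0.0, -0.319] world [ 0.489 -0.017] 0.106
[-9.45, 0.68, -0.15] [-0.007, 0.0, -0.424] world [ 0.501 -0.032] 0.106
[-11.23, 1.3, -0.16] [-0.007, -0.0, -0.529] world [ 0.514 -0.045] 0.106
[-12.94, 2.09, -0.16] [-0.007, -0.001, -0.634] world [ 0.529 -0.057] 0.106
[-14.56, 3.06, -0.16] [-0.007, -0.001, -0.739] world [ 0.545 -0.067] 0.106
```

View pics/s1.png

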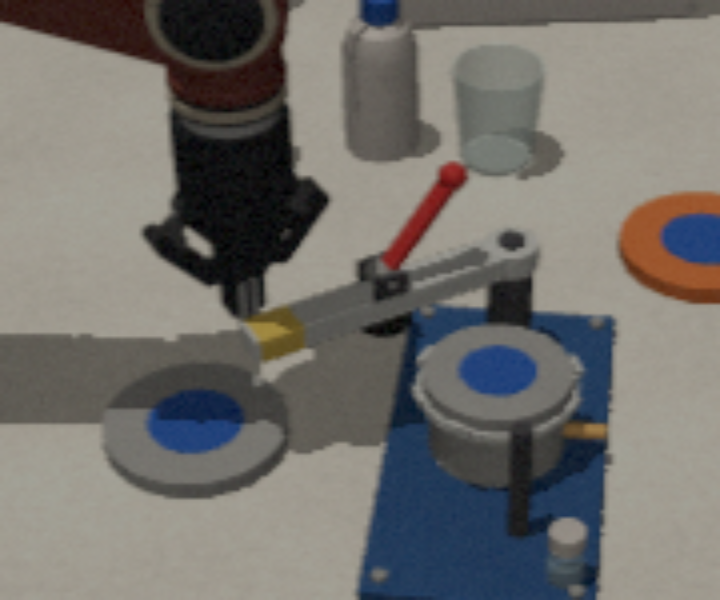

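The fingertip at crop (243,290) is behind the strap's yellow end (270,335), on the side away from the stop post. The lever at (425,220) is still up. Now I work out the push arc, a little farther out along the strap.

Run:
```python
from h import *
T=[]
for th in np.linspace(.934,.45,8):
    xy,y=fing(th,.026,.183); T.append((xy,.104,y))
rows(T)
```

```text
[-1.98, -0.34, 0.04] [-0.007, 0.002, -0.005] world [0.459 0.031] 0.104
[-3.25, -0.47, 0.04] [-0.007, 0.001, -0.074] world [0.463 0.019] 0.104
[-4.53, -0.51, 0.05] [-0.007, 0.001, -0.143] world [0.469 0.007] 0.104
[-5.81, -0.46, 0.05] [-0.007, 0.001, -0.212] world [ 0.475 -0.004] 0.104
[-7.08, -0.33, 0.05] [-0.007, 0.001, -0.281] world [ 0.482 -0.015] 0.104
[-8.34, -0.1, 0.05] [-0.007, 0.0, -0.35] world [ 0.489 -0.025] 0.104
[-9.58, 0.2, 0.05] [-0.007, 0.0, -0.42] world [ 0.497 -0.035] 0.104
[-10.79, 0.6, 0.05] [-0.007, -0.0, -0.489] world [ 0.506 -0.044] 0.104
```

```bash
python3 -m jog '[[-2,-0.3,0,0,0,0,255],[-3.25,-0.5,0,0,0,-0.07,255],[-4.5,-0.5,0,0,0,-0.14,255],[-5.8,-0.5,0,0,0,-0.21,255],[-7.1,-0.3,0,0,0,-0.28,255],[-8.35,-0.1,0,0,0,-0.35,255],[-9.6,0.2,0,0,0,-0.42,255],[-10.8,0.6,0,0,0,-0.49,255]]'
python3 - <<'E'
from h import *
T=[]
for th in np.r_[np.linspace(.40,.06,7),.03]:
    xy,y=fing(th,.026,.183); T.append((xy,.104,y))
rows(T)
E
```

```text
t: 2.82
tool_pos: [0.5081, -0.0448, 0.1073]
tool_rot: [-0.958, -2.991, 0.008]
contact_force: [-0.7, 2.5, -0.5]
opening: 0.0002
[-0.74, -0.17, 0.33] [-0.005, 0.001, -0.045] world [ 0.513 -0.051] 0.104
[-1.78, -0.24, 0.33] [-0.005, 0.001, -0.102] world [ 0.521 -0.057] 0.104
[-2.83, -0.25, 0.34] [-0.005, 0.001, -0.159] world [ 0.53  -0.063] 0.104
[-3.87, -0.21, 0.34] [-0.005, 0.0, -0.215] world [ 0.538 -0.069] 0.104
[-4.92, -0.1, 0.34] [-0.005, 0.0, -0.272] world [ 0.548 -0.074] 0.104
[-5.95, 0.07, 0.34] [-0.005, 0.0, -0.329] world [ 0.557 -0.079] 0.104
[-6.97, 0.29, 0.34] [-0.005, -0.0, -0.385] world [ 0.567 -0.083] 0.104
[-7.51, 0.43, 0.34] [-0.005, -0.0, -0.415] world [ 0.572 -0.085] 0.104
```

Force is about 2.5 N, so the finger is in contact as expected.

```bash
python3 -m jog '[[-0.75,-0.15,0.2,0,0,-0.045,255],[-1.8,-0.25,0.3,0,0,-0.1,255],[-2.8,-0.25,0.3,0,0,-0.16,255],[-3.9,-0.2,0.3,0,0,-0.215,255],[-4.9,-0.1,0.3,0,0,-0.27,255],[-5.9,0.05,0.3,0,0,-0.33,255],[-6.6,0.2,0.3,0,0,-0.37,255],[-7,0.3,0.3,0,0,-0.39,255]]'
python3 - <<'E'
from h import *
T=[]
for th in (.05,.03,.01,0,-.02):
    xy,y=fing(th,.026,.183); T.append((xy,.104,y))
rows(T)
im=get_image('top'); cv2.imwrite('pics/t2.png',cv2.resize(im[130:260,255:400],None,fx=4,fy=4)[:,:,::-1])
E
```

```text
t: 3.48
tool_pos: [0.569, -0.0836, 0.1073]
tool_rot: [0.358, 3.119, -0.008]
contact_force: [-1.6, 0.2, 0.8]
opening: 0.0001
[0.07, -0.02, 0.33] [-0.005, 0.003, -0.004] world [ 0.568 -0.084] 0.104
[-0.3, -0.06, 0.33] [-0.005, 0.003, -0.024] world [ 0.572 -0.085] 0.104
[-0.66, -0.1, 0.33] [-0.005, 0.003, -0.044] world [ 0.575 -0.086] 0.104
[-0.85, -0.12, 0.33] [-0.005, 0.003, -0.054] world [ 0.577 -0.087] 0.104
[-1.22, -0.15, 0.33] [-0.005, 0.003, -0.074] world [ 0.581 -0.088] 0.104
```

View pics/t2.png

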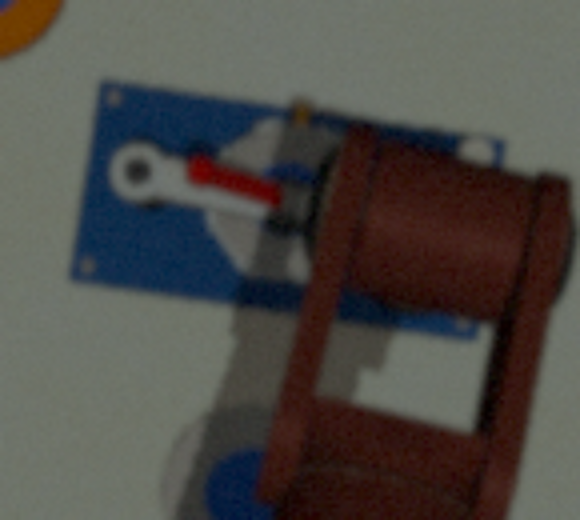

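The strap is nearly across the lid, with the lever from (200,170) to (280,195) and the vial untouched at (477,150). Now I creep onto the stop and watch the force.

```bash
python3 -m jog '[[-0.25,-0.05,0.2,0,0,-0.02,255],[-0.5,-0.1,0.3,0,0,-0.04,255],[-0.7,-0.1,0.3,0,0,-0.05,255],[-0.7,-0.1,0.3,0,0,-0.05,255],[-0.7,-0.1,0.3,0,0,-0.05,255]]'; python3 -m jog '[[-0.15,0,0,0,0,0,255],[-0.3,0,0,0,0,0,255],[-0.3,0,0,0,0,0,255]]'
```

```text
t: 3.95
tool_pos: [0.576, -0.0864, 0.1042]
tool_rot: [0.28, 3.126, -0.009]
contact_force: [-0.3, -0.2, 0.5]
opening: 0.0
t: 4.2
tool_pos: [0.5781, -0.0868, 0.104]
tool_rot: [0.28, 3.129, -0.009]
contact_force: [-5.6, 0.8, 3.2]
opening: 0.0
```

```bash
python3 -m jog '[[-0.15,0,0,0,0,0,255],[-0.3,0,0,0,0,0,255],[-0.3,0,0,0,0,0,255]]'; python3 -m jog '[[-0.2,0,0,0,0,0,255],[-0.4,0,0,0,0,0,255],[-0.4,0,0,0,0,0,255]]'
```

```text
t: 4.45
tool_pos: [0.5781, -0.0868, 0.104]
tool_rot: [-0.279, -3.12, 0.008]
contact_force: [-13.9, 1.9, 9.8]
opening: -0.0001
t: 4.7
tool_pos: [0.5781, -0.0868, 0.104]
tool_rot: [-0.278, -3.108, 0.006]
contact_force: [-18.3, 2.2, 13.3]
opening: -0.0003
```

It's hard against the stop: no further travel, and about 18 N of push. Now back off and rise.

```bash
python3 -m jog '[[1.5,0,0,0,0,0,255],[3.5,0,0,0,0,0,255],[3.5,0,-3,0,0,0,255],[3.5,0,-7,0,0,0,255],[3.5,0,-11,0,0,0,255],[3.5,0,-15,0,0,0,255],[3.5,0,-16,0,0,0,255],[3.5,0,-16,0,0,0,255]]'
python3 - <<'E'
from h import *
print(get_obs()['contact_force'],proj('top',[*(C+.0425*BY),.2016]),proj('side',[*(C+.0425*BY),.2016]))
im=get_image('top'); cv2.imwrite('pics/t3.png',cv2.resize(im[130:260,255:400],None,fx=4,fy=4)[:,:,::-1])
im=get_image('side'); cv2.imwrite('pics/s3.png',cv2.resize(im[120:280,270:420],None,fx=4,fy=3.75)[:,:,::-1])
rows([(C+.0425*BY,.25,np.radians(80)),(C+.0425*BY,.222,np.radians(80))])
E
```

```text
t: 5.37
tool_pos: [0.5497, -0.0808, 0.2706]
tool_rot: [-0.279, -3.119, 0.009]
contact_force: [0.2, -0.1, -0.2]
opening: -0.0003
[ 0.23271295 -0.13833177 -0.24422857] [309.25075991 172.00919542] [346.98421817 172.63978251]
[-5.63, 12.45, 1.25] [-0.006, -0.02, -0.004] world [0.624 0.032] 0.25
[-5.69, 12.47, 4.05] [-0.006, -0.02, -0.004] world [0.624 0.032] 0.222
```

View pics/t3.png

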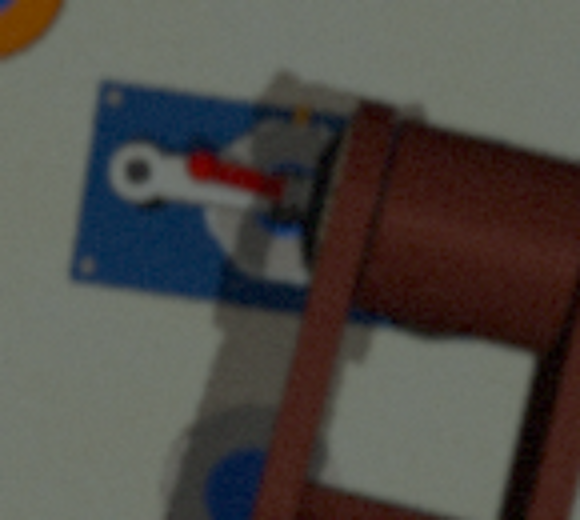

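View pics/s3.png

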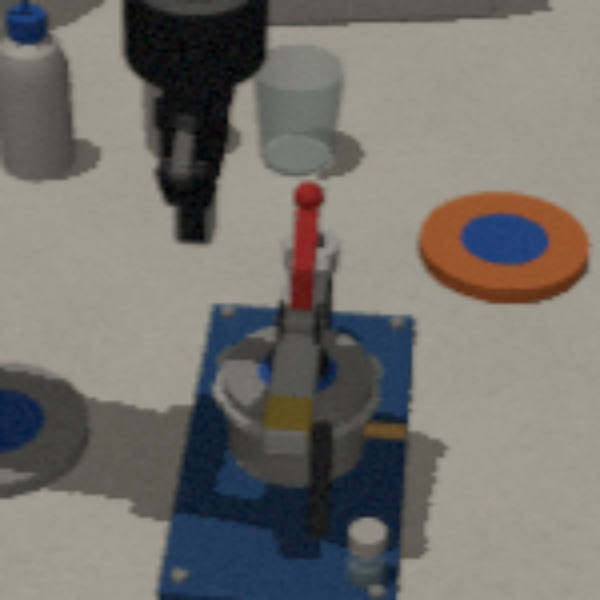

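The strap now lies over the lid with its yellow end at side crop (290,412), beside the stop post. The lever is up and its ball is at side crop (308,196) and top crop (202,166). The top view puts the ball a few pixels nearer the pivot than predicted, so I triangulate it.

Run:
```python
from h import *
from scipy.optimize import least_squares
T=cv2.imread('pics/t3.png')[:,:,::-1].copy(); S=cv2.imread('pics/s3.png')[:,:,::-1].copy()
def red(i):
    h=cv2.cvtColor(i,cv2.COLOR_RGB2HSV); return cv2.inRange(h,(0,150,60),(6,255,255))|cv2.inRange(h,(174,150,60),(180,255,255))
mt=red(T); ms=red(S)
for m in(mt,ms):
    p=np.argwhere(m>0)[:,::-1]; print(len(p),p.min(0),p.max(0))
    for k in range(p[:,1].min(),p[:,1].max(),8) if m is ms else []: r=p[p[:,1]==k][:,0]; print(k,r.min(),r.max())
    for k in range(p[:,0].min(),p[:,0].max(),8) if m is mt else []: r=p[p[:,0]==k][:,1]; print(k,r.min(),r.max())
def both(t,s):
    t=np.array(t)/4+[255,130]; s=np.array(s)/[4,3.75]+[270,120]
    r=least_squares(lambda X:np.r_[proj('top',X)-t,proj('side',X)-s],[.62,.03,.2]); X=r.x; d=X[:2]-C
    print('ball',X,'base xy',d@BX,d@BY,'res',r.fun)
both((202,166),(308,196))
for a in(0,.05,.1,.15):
    L=np.r_[C+BY*.085*np.cos(1.047-a),.128+.085*np.sin(1.047-a)]; print(a,(proj('top',L)-[255,130])*4,(proj('side',L)-[270,120])*[4,3.75])
```

```text
16738 [189 153] [579 519]
189 164 166
197 153 177
205 154 179
213 158 178
221 162 181
229 164 183
237 166 185
245 168 187
253 170 190
261 175 516
269 477 519
277 438 519
285 407 513
293 379 507
301 364 471
309 314 439
317 280 403
325 255 378
333 220 503
341 185 315
349 183 511
357 181 513
365 190 222Traceback (most recent call last):
  File "<stdin>", line 10, in <module>
    return umr_minimum(a, axis, None, out, keepdims, initial, where)
ValueError: zero-size array to reduction operation minimum which has no identity
```

Run:
```python
from h import *
from scipy.optimize import least_squares
def both(t,s):
    t=np.array(t)/4+[255,130]; s=np.array(s)/[4,3.75]+[270,120]
    r=least_squares(lambda X:np.r_[proj('top',X)-t,proj('side',X)-s],[.62,.03,.2]); X=r.x; d=X[:2]-C
    print('ball',X,'base xy',d@BX,d@BY,'res',r.fun)
both((202,165.5),(308.5,196))
for a in(0,.05,.1,.15,.2):
    L=np.r_[C+BY*.085*np.cos(1.047-a),.128+.085*np.sin(1.047-a)]; print(a,(proj('top',L)-[255,130])*4,(proj('side',L)-[270,120])*[4,3.75])
```

```text
ball [0.62631565 0.0417249  0.19576753] base xy 0.0002790101675399583 0.05206431916838008 res [ 0.00127053  0.2212903   0.22911454 -0.02898781]
0 [216.97912404 168.03239913] [307.93892478 197.3818196 ]
0.05 [211.24588203 167.57597061] [308.33620394 196.80407797]
0.1 [205.74004114 167.18617794] [308.70933336 196.54246915]
0.15 [200.4765377  166.86370305] [309.05760939 196.59445099]
0.2 [195.46923262 166.60897914] [309.38040783 196.95670856]
```

Triangulated, the ball is at base y 52 mm, z 196 mm. That is 85.4 mm from the pin, so the lever rests at about 0.13 rad. I go above it and plan the arc.

```bash
python3 - <<'E'
from h import *
rows([(C+.049*BY,.24,np.radians(80))])
E
python3 -m jog '[[-2,3.5,0,0,0,0,255],[-4,7,0.5,0,-0.01,0,255],[-5.7,10,1,0,-0.02,0,255],[-5.8,13.1,2.2,0,-0.02,0,255],[-5.8,13.1,2.3,0,-0.02,0,255],[-5.8,13.1,2.3,0,-0.02,0,255]]'
python3 - <<'E'
from h import *
T=[]
for b in np.radians([52.5,47,42,36,30,24,18,12,6,2,0,-2]):
    T.append((C+(.085*np.cos(b)-.003)*BY,.146+.085*np.sin(b),np.radians(80)))
rows(T)
E
```

```text
[-5.65, 13.11, 2.25] [-0.006, -0.02, -0.004] world [0.626 0.039] 0.24
t: 5.97
tool_pos: [0.6252, 0.0398, 0.2345]
tool_rot: [-0.274, -3.121, 0.01]
contact_force: [-0.2, 0.5, 0.2]
opening: -0.0002
[-0.06, -0.11, 2.11] [-0.007, -0.008, -0.001] world [0.625 0.039] 0.213
[-0.07, 0.51, 2.63] [-0.007, -0.008, -0.001] world [0.627 0.045] 0.208
[-0.07, 1.04, 3.15] [-0.007, -0.008, -0.001] world [0.627 0.05 ] 0.203
[-0.08, 1.6, 3.84] [-0.007, -0.008, -0.001] world [0.628 0.055] 0.196
[-0.08, 2.09, 4.58] [-0.007, -0.008, -0.001] world [0.629 0.06 ] 0.188
[-0.09, 2.5, 5.37] [-0.007, -0.008, -0.001] world [0.63  0.064] 0.181
[-0.09, 2.83, 6.2] [-0.007, -0.008, -0.001] world [0.631 0.067] 0.172
[-0.1, 3.06, 7.06] [-0.007, -0.008, -0.001] world [0.631 0.069] 0.164
[-0.11, 3.21, 7.94] [-0.007, -0.008, -0.001] world [0.631 0.071] 0.155
[-0.11, 3.25, 8.53] [-0.007, -0.008, -0.001] world [0.631 0.071] 0.149
[-0.11, 3.26, 8.83] [-0.007, -0.008, -0.001] world [0.631 0.071] 0.146
[-0.12, 3.26, 9.12] [-0.007, -0.008, -0.001] world [0.631 0.071] 0.143
```

```bash
python3 -m jog '[[-0.1,-0.1,1.2,0,0,0,255],[-0.1,-0.1,2.1,0,0,0,255],[-0.1,0.2,2.4,0,0,0,255],[-0.1,0.5,2.7,0,0,0,255],[-0.1,0.8,2.95,0,0,0,255],[-0.1,1.05,3.2,0,0,0,255],[-0.1,1.05,3.2,0,0,0,255]]'
```

```text
t: 6.55
tool_pos: [0.6272, 0.0493, 0.2021]
tool_rot: [-0.277, -3.12, 0.008]
contact_force: [-2.1, 1.9, 4.4]
opening: -0.0002
```

The finger is in contact at 4.4 N upward, so I follow the arc down.

```bash
python3 -m jog '[[0,0.6,0.6,0,0,0,255],[0,1.1,1.35,0,0,0,255],[0,1.5,2.15,0,0,0,255],[0,1.8,2.95,0,0,0,255],[0,2.0,3.8,0,0,0,255],[0,2.1,4.3,0,0,0,255],[0,2.1,4.6,0,0,0,255],[0,2.1,4.6,0,0,0,255]]'
```

```text
t: 7.22
tool_pos: [0.6302, 0.0692, 0.1551]
tool_rot: [-0.278, -3.119, 0.008]
contact_force: [-0.5, 0.6, 1.2]
opening: -0.0001
```

```bash
python3 -m jog '[[0,0.1,0.4,0,0,0,255],[0,0.1,0.7,0,0,0,255],[0,0.1,0.9,0,0,0,255],[0,0.1,0.9,0,0,0,255]]';python3 -m jog '[[0,0,0.2,0,0,0,255],[0,0,0.4,0,0,0,255],[0,0,0.4,0,0,0,255]]'
```

```text
t: 7.55
tool_pos: [0.6304, 0.0704, 0.1461]
tool_rot: [-0.278, -3.12, 0.007]
contact_force: [0.1, 1.8, 4.4]
opening: -0.0001
t: 7.8
tool_pos: [0.6308, 0.0705, 0.1449]
tool_rot: [-0.278, -3.12, 0.007]
contact_force: [-5.1, 1.8, 14.0]
opening: -0.0
```

```bash
python3 -m jog '[[0,0,0.2,0,0,0,255],[0,0,0.4,0,0,0,255],[0,0,0.4,0,0,0,255]]';python3 -m jog '[[0,0,0.2,0,0,0,255],[0,0,0.4,0,0,0,255],[0,0,0.4,0,0,0,255]]'
```

```text
t: 8.05
tool_pos: [0.6309, 0.0705, 0.1446]
tool_rot: [-0.278, -3.121, 0.007]
contact_force: [-8.7, 3.0, 16.8]
opening: -0.0001
t: 8.3
tool_pos: [0.631, 0.0705, 0.1446]
tool_rot: [-0.277, -3.12, 0.007]
contact_force: [-9.3, 2.1, 18.9]
opening: 0.0003
```

```bash
python3 -m jog '[[0,0,0.4,0,0,0,255],[0,0,0.8,0,0,0,255],[0,0,0.8,0,0,0,255]]';python3 -m jog '[[0,0,-1,0,0,0,255],[0,0,-4,0,0,0,255],[0,0,-8,0,0,0,255],[0,0,-12,0,0,0,255],[0,0,-16,0,0,0,255],[3,0,-16,0,0,0,255],[7,0,-16,0,0,0,255],[11,0,-16,0,0,0,255]]';python3 -m jog '[[4,0,0,0,0,0,255],[8,0,0,0,0,0,255],[12,0,0,0,0,0,255],[12,0,0,0,0,0,255],[12,0,0,0,0,0,255]]'
python3 - <<'E'
from h import *
for a in(.9,1.0,1.05):
    L=np.r_[C+BY*.085*np.cos(1.047-a),.128+.085*np.sin(1.047-a)]; print(a,(proj('top',L)-[255,130])*4,(proj('side',L)-[270,120])*[4,3.75])
for th in (0,.02,.05): 
    X=np.r_[PV+.178*strap(th)[0],.118]; print(th,(proj('top',X)-[255,130])*4,(proj('side',X)-[270,120])*[4,3.75])
im=get_image('top'); cv2.imwrite('pics/t4.png',cv2.resize(im[130:260,255:400],None,fx=4,fy=4)[:,:,::-1]);cv2.imwrite('pics/t4f.png',im[:,:,::-1])
im=get_image('side'); cv2.imwrite('pics/s4.png',cv2.resize(im[120:280,270:420],None,fx=4,fy=3.75)[:,:,::-1]);cv2.imwrite('pics/s4f.png',im[:,:,::-1])
E
```

```text
t: 8.55
tool_pos: [0.6313, 0.0706, 0.1439]
tool_rot: [-0.277, -3.12, 0.007]
contact_force: [-17.2, 2.1, 31.3]
opening: -0.0001
t: 9.22
tool_pos: [0.5235, 0.0896, 0.3043]
tool_rot: [-0.279, -3.119, 0.01]
contact_force: [-0.0, 0.3, 1.3]
opening: 0.0002
t: 9.63
tool_pos: [0.4037, 0.1106, 0.3045]
tool_rot: [-0.278, -3.12, 0.012]
contact_force: [0.9, 0.1, 0.0]
opening: -0.0001
0.9 [157.30869503 169.86667574] [311.04968645 231.25516269]
1.0 [157.08291707 171.24908124] [310.85222927 239.86885294]
1.05 [157.45428844 172.00932351] [310.71463293 244.44107686]
0 [403.14538215 211.27803349] [288.4680054  410.00779897]
0.02 [402.29076229 216.59565788] [282.68573182 409.55051764]
0.05 [400.80820186 224.54056646] [274.04588318 408.7257933 ]
```

View pics/t4.png

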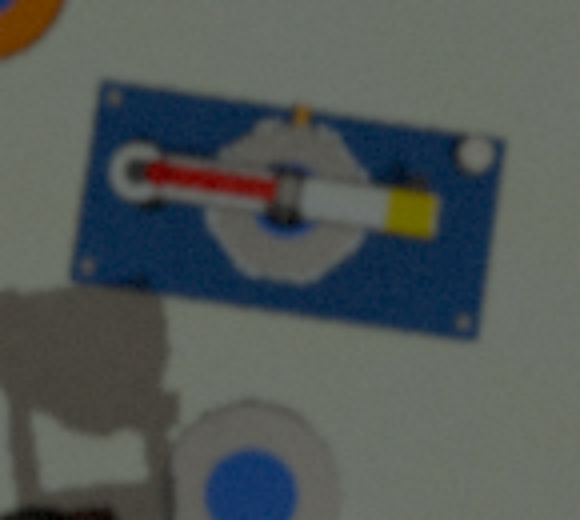

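View pics/s4.png

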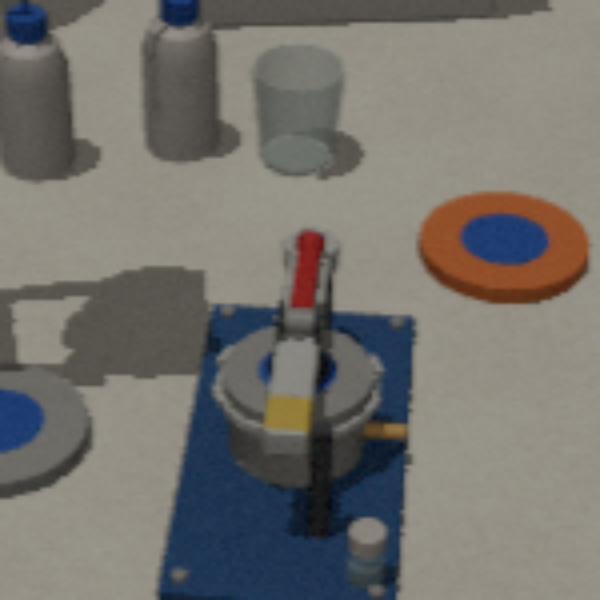

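Run:
```python
from h import *
def red(i):
    h=cv2.cvtColor(i,cv2.COLOR_RGB2HSV); return cv2.inRange(h,(0,140,60),(6,255,255))|cv2.inRange(h,(174,140,60),(180,255,255))
for n in('s3','s4'):
    S=cv2.imread(f'pics/{n}.png')[:,:,::-1].copy(); m=red(S); m[:150]=0
    p=np.argwhere(m>0)[:,::-1]; print(n,p.min(0),p.max(0)); print([(k,int((m[k]>0).sum())) for k in range(p[:,1].min(),p[:,1].min()+40,4)])
T=cv2.imread('pics/t4.png')[:,:,::-1].copy(); m=red(T)[140:210,120:300]; p=np.argwhere(m>0)[:,::-1]+[120,140]; print('top',p.min(0),p.max(0))
a=cv2.GaussianBlur(cv2.imread('pics/side0.png'),(5,5),0).astype(int);b=cv2.GaussianBlur(cv2.imread('pics/s4f.png'),(5,5),0).astype(int)
for nm,(x0,y0,x1,y1) in dict(bots=(262,105,362,172),orange=(370,168,420,202),vial=(350,252,375,280),lid=(322,205,332,235),jar=(295,340,330,392),tin=(345,343,392,382),spat=(165,320,302,395)).items():
    print(nm,abs(a-b)[y0:y1,x0:x1].max(2).max())
print(get_obs()['contact_force'],get_obs()['t'])
```

```text
s3 [292 184] [321 309]
[(184, 7), (188, 20), (192, 23), (196, 26), (200, 26), (204, 20), (208, 16), (212, 19), (216, 19), (220, 19)]
s4 [292 233] [322 306]
[(233, 11), (237, 22), (241, 24), (245, 25), (249, 24), (253, 20), (257, 20), (261, 19), (265, 19), (269, 20)]
top [144 161] [276 200]
bots 123
orange 5
vial 29
lid 39
jar 5
tin 4
spat 4
[ 0.77003397 -0.33383511  0.18198559] 9.7333
```

Run:
```python
from h import *
for A,B,D in(('side0','s4f',dict(bot=(262,108,325,165),beaker=(336,130,358,158),vial=(354,254,372,276))),('top0','t4f',dict(vial=(366,160,382,176),bots=(160,190,205,270),beaker=(180,152,215,188)))):
    a=cv2.imread(f'pics/{A}.png');b=cv2.imread(f'pics/{B}.png')
    for n,(x0,y0,x1,y1) in D.items():
        r=cv2.matchTemplate(b[y0-8:y1+8,x0-8:x1+8],a[y0:y1,x0:x1],cv2.TM_CCOEFF_NORMED); _,v,_,l=cv2.minMaxLoc(r); print(A,n,round(v,3),l[0]-8,l[1]-8)
```

```text
side0 bot 0.966 0 0
side0 beaker 0.991 0 0
side0 vial 0.992 0 0
top0 vial 0.991 0 0
top0 bots 0.987 0 0
top0 beaker 0.985 0 0
```

Nothing else has moved, the strap is home, the lever is fully down and the robot is clear, so I hand it in.

```bash
python3 -c "
from station import *
print(finish_job())"
```

```text
the job is handed in; nothing more can be done
None
```

The filter cell is closed and the job is handed in at about 9.7 s of the 54 s; no verdict was reported.

- **Strap:** I pushed it round first, with the shut fingers on its yellow end, until it stopped moving against the stop post at about 18 N. In the last pictures the yellow end is where it should be for angle 0.
- **Lever:** I then pushed the red lever down along its arc until it stopped moving, at about 31 N vertical. In the side view the ball's centre is at row 245, against 244 predicted for fully down (1.05 rad).
- **Rest of the bench:** the wash bottles, beaker and vial match their first pictures with no shift. The orange lid, jar, tin and spatula are unchanged pixel for pixel within noise. The lid was seen in its seat; I did not measure it separately, because the strap now covers part of it.
- **Robot:** it was clear of everything, with contact force under 1 N, when I handed in.

**One disagreement:** when I measured the lever after the strap was home, it was already about 0.13 rad down instead of fully raised. The first picture also looked that way, so it probably started so, but I did not measure it there. I took its position from the pictures.

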